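Release a tin from the shelf's trigger-operated chute into a tray

TASK

Slide the bamboo tray up to the little shelf so that its back wall is tucked just under the lip of the tin chute, square to it and centred on it. Then squeeze the steel trigger all the way against its fixed black grip and keep it squeezed until the tin has rolled out into the tray, and let go so that the gate shuts again. Do not touch the tin, and leave everything else where it stands.

Things in the scene. Friction and masses are not known exactly. Their poses are not given: they have to be found in the camera images.
- shelf: Fixed two-tier bamboo shelf, 460 mm wide (y), 220 deep (x), 272 high; origin on the table at its centre; front faces its own -x, to the robot. Lower board: top at z 57 mm, underside 45, front edge x = -110. Front leg faces x = -85, y = +-222. An aluminium chute 116 mm wide, centred at y = +90, slopes 10 degrees down to the front; its gate hangs between posts 225 mm high at x = -85.
- lip (a point): Middle of the upper front edge of the chute's floor (6 mm sheet), 66 mm above the table, 25 mm in front of the lower board. Axes as the shelf's: -x is the way out, y across. The tray's 40 mm wall passes below it. The tin drops off here and lands about 40 mm in front.
- grip: Fixed black grip bar, 24 (x) by 20 (y) by 95 mm, on a plinth on the lower board, right of the chute. Origin on its centre line at the foot, 67 mm above the table. Its z runs up the bar, leaning 35 degrees from vertical to the shelf's front and (turned 0.6 rad) right. Bar: z = 5 to 100, y = -10 to +10. Trigger on its +y side. Squeeze at z = 70, fingers closing along y, coming in along -z.
- trigger_pad (a point): Centre line of the steel trigger, 58 mm from its hinge. Flat bar 22 mm wide (grip x), 10 thick, 80 long; hinge at its lower end, at grip y = 17, z = 12 mm, axis along grip x. At rest it slants 0.25 rad off the grip: 46 mm over both at z = 70, outer side y = 41 at its free end (z = 84). Squeezed: parallel to the grip with a 2 mm gap, 32 mm over both (y = -10 to +22).
- trigger (a joint): Trigger angle in rad: 0 at rest, 0.25 fully squeezed. Sprung: about 5 N at the pad at first, 10 N at the end; springs back when let go. It lifts the gate 0.29 m per rad; the tin passes from about 0.19 rad.
- gate (a joint): Height of the steel gate plate across the chute, in m: 0 shut, 0.072 when the trigger is fully squeezed. It follows the trigger.
- tin: Plain aluminium tin, 52 mm in diameter, 90 mm long, 150 g or so, lying across the chute behind the gate. Origin at its centre, y along its axis. It rolls out by itself in about a second once the gate is up.
- tray: Loose open bamboo tray, outside 135 (x) by 155 (y) by 40 mm high, walls 7.5 mm, about 500 g. Origin at the centre of its underside. Its handle is on the -x side, towards the robot. In place its x is parallel to the shelf's x and its origin about 45 mm in front of the lip (lip x = -45, y = 0): the back wall is then 22 mm under the lip. Starts in front of the shelf, right or left.
- sugar_bowl: White ceramic sugar bowl with its lid, 94 mm across, 87 mm high, on the upper tier; origin under its centre. Leave alone.
- scoop: Steel scoop, 135 mm long, on the upper tier; origin under its cup. Leave alone.
- green_lid: Green silicone lid, 74 mm across, on the lower board right; origin under its centre. Leave alone.
- wooden_spoon: Wooden spoon, 200 mm long, on the lower board at the back; origin at its middle. Leave alone.
- clip: Aluminium bag clip, 90 mm long, on the lower board left; origin at its middle. Leave alone.
- mug: White mug, 80 mm across, 90 mm high, on the table in front of the shelf on the side where the tray is not; origin under its centre. Leave alone.
- canister: Glass jar with steel cap, 84 mm across, 120 mm high, on the table right of the shelf; origin under its centre. Leave alone.
- tier_edge (a point): Lower front edge of the slatted upper tier (12 mm thick, 170 mm deep), above the grip, 260 mm above the table. The tier overhangs grip and trigger, so there the tool must come in leaning back towards the robot, along the grip. Axes as the shelf's.
- tray_handle (a point): Centre of the tray's handle, 97.5 mm to -x of the tray's origin and 30 mm above the table: a bamboo block 60 mm long (x), 20 mm wide (y), from 8 to 50 mm high, on the outside of the front wall. Grasp it across y, from above. Axes as the tray's.
Not all that is in view belongs to the job. What is shaped like the tray but red is not meant. Several things have the shape of the tin; the one meant has the colours described above.

How it is judged:
On the way, in this order (a step that is already met when the one before it is completed fails the run):
1. the tray stands under the chute's lip, square and centred, with the trigger still unsqueezed and the tin behind the gate (x of tray in the frame of lip between -0.068 and -0.012 m and y of tray in the frame of lip between -0.024 and 0.024 m and angle between the x axis of tray and the x axis of lip, either way round below 0.2 rad and angle between tray's own z axis and vertical below 0.06 rad and height (world z) of tray below 0.006 m and value of joint trigger below 0.05 rad and x of tin in the frame of lip above 0.05 m), for 0.2 s.
2. the tin is in the tray while the trigger is still fully squeezed, between fingers on the trigger and on the fixed grip (value of joint trigger above 0.2 rad and contact force between the fingers and grip above 1 N and x of tin in the frame of tray between -0.05 and 0.05 m and y of tin in the frame of tray between -0.06 and 0.06 m and z of tin in the frame of tray below 0.045 m), for 0.1 s.
At the end, for the whole second after the job is handed in: The tin lies at rest inside the tray; the tray stands flat on the table, centred on the lip within 24 mm and square within 0.2 rad, its origin 12 to 68 mm in front of the lip; the trigger is back at rest (below 0.03 rad) and the gate shut (below 10 mm) (x of tray in the frame of lip between -0.068 and -0.012 m and y of tray in the frame of lip between -0.024 and 0.024 m and angle between the x axis of tray and the x axis of lip, either way round below 0.2 rad and angle between tray's own z axis and vertical below 0.06 rad and height (world z) of tray below 0.006 m and x of tin in the frame of tray between -0.05 and 0.05 m and y of tin in the frame of tray between -0.06 and 0.06 m and z of tin in the frame of tray below 0.045 m and value of joint trigger below 0.03 rad and value of joint gate below 0.01 m and linear speed of each of tin, tray below 0.02 m/s); the robot touches nothing.
It fails at once if the robot touches the tin (contact force between tin and the fingers above 0.5 N or contact force between tin and the arm above 0.5 N).
It fails at once if another thing is moved by more than 30 mm or the sugar bowl or mug tipped (distance of any of sugar_bowl, scoop, green_lid, wooden_spoon, clip, mug, canister from where it was at the start of the episode above 0.03 m or angle between any of sugar_bowl, mug's own z axis and vertical above 0.4 rad).
It also fails if it takes over 51 s, if anything falls off the work surface, if the arm or the gripper's body presses on something with over 40 N, if the wrist force passes 120 N, or if a joint passes its speed limit or range.

ROBOT

A 6-joint arm with a two-finger parallel gripper is mounted at the origin on the work surface. World frame = base frame: x ahead of the robot, y to its left, z up, the work surface at z = 0. Lengths are in m, angles in rad, forces in N, time in s.
With the tool pointing down it reaches from about 0.3 to 0.775 m from the base axis. Payload 14.6 kg.
Tool frame: the origin (TCP) lies on the centre line of the jaws, within the pads' length; the fingertips stand 19 mm ahead of it and the grasp point (between the pads) is the TCP; z points along the fingers, y is the line along which they close (so a half turn about z gives the same grasp; the last joint's range is limited). The gripper opens to 94 mm and grips with 3 to 60 N. Pads are 16 mm wide; open, the fingers measure 119 mm over their backs; the gripper's body (75 mm by 177 mm) begins 78 mm behind the grasp point.
Start: joints at [1.272, 0.3, 1.521, -0, 1.321, -0.067], TCP at [0.126, 0.535, 0.186] pointing down, gripper open.
Joint ranges: [-3.03, 3.03], [-0.79, 2.21], [0.23, 2.52], [-1.04, 4.18], [0, 3.07], [-2.55, 2.55]. Speed limits (rad/s): [2.22, 2.22, 2.57, 3.14, 3.14, 3.14].

INTERFACE

Orientations are given as [roll, pitch, yaw] about the fixed x, y, z axes, in that order (R = Rz(yaw) Ry(pitch) Rx(roll)).
In Python, from cell import get_state, capture, finish_job gives the robot as it stands.
- The arm moves only by the tool carry_out, never from a script. Its argument "steps" is a list of rows, each a list of 5 numbers: the opening, from 0 (shut) to 1 (fully open), then the shift along the world's x, y, z normalised to -1 to 1, where 1 is 0.6 m, then the turn about the world's z normalised to -1 to 1, where 1 is pi rad. In form: [[hand, x, y, z, roll], ...]. A call has 1 to 12 rows; each row is the pose to reach, as a shift and turn from the pose commanded when the call began, turning the shorter way round; what a row does not reach only later rows make up. A row lasts 1/10 s, in which the tool goes at most 50 mm and 8.59 degrees, less where a joint would pass 70% of its speed; a pose out of reach is approached as far as the arm can. A call with a number of a shift or a turn outside -1 to 1 is refused whole. A call with a gripper value outside its range is refused whole. The fingers move at their own pace and stop on an object; "grip_force" is the grip in N (left out, the last holds). Time passes only in rows, so rows that repeat a pose let the fingers close. It gives the time, the measured TCP pose, the force, the opening and the grip force at its end, in the units of the state.
- get_state(): the state, without advancing time (a new reading comes with each control period).
- capture(name): name is "scene" or "top" or "wrist"; returns a dict with "frame" (384x512x3 uint8, red, green, blue), "intrinsics" (3x3 intrinsics, pixels), "R" (3x3) and "t" (3): a world point X has camera coordinates R X + t. Camera axes: x right, y down, z forward; pixel columns grow to the right and rows downward; lengths in m; the calibration is good to about 2 mm. A picture is of the moment at which its call begins. There is no depth.
- finish_job(): hands the job in; it is judged then, once.
The state is a dict: "time": time; "joint_pos": joint angles; "qd": joint speeds; "tau": joint torques, N m; "ee_pos": TCP position; "tcp_rot": TCP orientation; "contact_force": force on the tool from outside, world axes, zero at the start; "moment": the same for the moment, N m; "finger_gap": finger opening in m; "gripper_force": force on a finger pad.
Only numpy, scipy, OpenCV 4.12 (cv2) and the standard library are available. Lean on these libraries where they do the work, as an engineer would, in place of code of your own. Each camera call takes 0.05 s, during which the arm holds its last target. There are 200 camera calls.

## Working session

There is one attempt and no reset: what is moved stays moved. The work goes in short steps, Python scripts to look and compute and a tool call to move; the robot and the scene stay as the last step left them, time stands still between calls to the robot, and variables do not carry over. Pictures are saved under pics/ and viewed, at most 10 in all, crops included, and the job is handed in when it is done.

Besides the shell and the picture viewer there is one more tool, called after ">>>" by a JSON object that holds its "fn" and its "kwargs", one argument or row to a line. carry_out: Moves the arm, as the interface text tells. Its arguments: {"type":"object","properties":{"steps":{"type":"array","items":{"type":"array","items":{"type":"number"}}},"grip_force":{"type":"number"}},"required":["steps"]}

```bash
mkdir -p pics; ls
python3 - <<'E'
from cell import *
import cv2
print(get_state())
for n in ["scene","top"]:
    c=capture(n); cv2.imwrite(f"pics/{n}0.png",cv2.resize(c["frame"][:,:,::-1],(800,600),interpolation=cv2.INTER_CUBIC)); print(n,c["intrinsics"],c["R"],c["t"])
E
```

```text
pics
{'time': 0.0, 'joint_pos': array([ 1.27241314e+00,  3.00485255e-01,  1.52158784e+00,  3.55387224e-05,
        1.32070101e+00, -6.65844156e-02]), 'qd': array([-4.51736633e-04, -1.01657689e-03,  3.92613730e-04,  3.47761892e-04,
        4.02538036e-05,  3.28321754e-04]), 'tau': array([ 8.45207651e-04, -5.31811273e+01, -3.52728724e+01,  7.08086975e-02,
        2.44824355e-02, -6.69562291e-05]), 'ee_pos': array([0.12625034, 0.5350169 , 0.18527572]), 'tcp_rot': array([-3.14041611e+00, -1.12954223e-04,  2.90978500e+00]), 'contact_force': array([-0.20133093, -0.24086227,  1.11157273]), 'moment': array([-0.03731034, -0.0237367 , -0.03616436]), 'gripper_force': 0.0, 'finger_gap': 0.09386574165399317}
scene [[411.97459206   0.         254.14962268]
 [  0.         411.97459206 191.51003459]
 [  0.           0.           1.        ]] [[-0.85196814 -0.52337549  0.01511208]
 [-0.39262371  0.61949855 -0.67975596]
 [ 0.3464057  -0.58506379 -0.73328266]] [0.39541562 0.35196194 1.1375582 ]
top [[412.38801037   0.         258.74435993]
 [  0.         412.38801037 196.24521686]
 [  0.           0.           1.        ]] [[-0.01013644 -0.99994405  0.00302349]
 [-0.99397914  0.00974599 -0.10913516]
 [ 0.10909959 -0.00411153 -0.99402232]] [-0.0666005   0.52193377  1.56169973]
```

View pics/scene0.png

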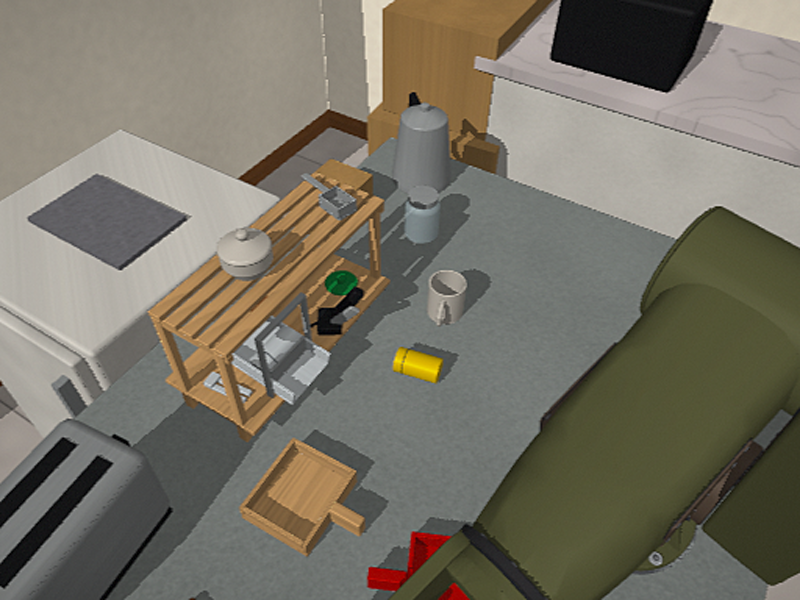

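View pics/top0.png

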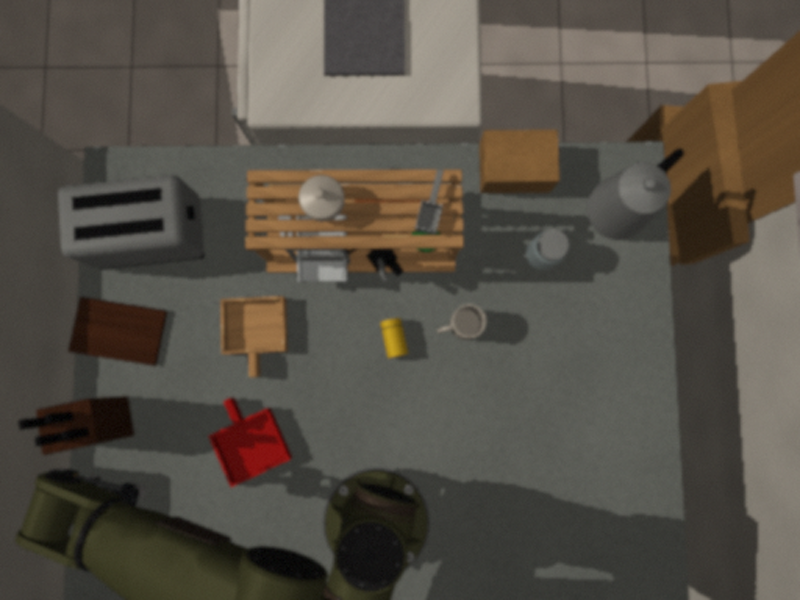

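The scene view shows the tray at (305,495), the chute at (285,365) and the grip at (335,320). In the top view the tray is at (254,325) with its handle at (254,365), the chute lip is at about (323,281), and the grip is at (383,262). Next I'll enlarge the shelf area and measure.

```bash
cat > h.py <<'E'
import numpy as np, cv2
from cell import *
def ray(c,u,v):
    d=np.linalg.inv(c["intrinsics"])@[u,v,1.]; R=c["R"]; return -R.T@c["t"], R.T@d
def onz(c,u,v,z):
    o,d=ray(c,u,v); return o+d*(z-o[2])/d[2]
def proj(c,X):
    p=c["intrinsics"]@(c["R"]@np.asarray(X,float)+c["t"]); return p[:2]/p[2]
def tri(c1,p1,c2,p2):
    o1,d1=ray(c1,*p1);o2,d2=ray(c2,*p2)
    s=np.linalg.lstsq(np.c_[d1,-d2],o2-o1,rcond=None)[0]
    a,b=o1+s[0]*d1,o2+s[1]*d2; return (a+b)/2,np.linalg.norm(a-b)
E
python3 - <<'E'
from h import *
T=capture("top");S=capture("scene")
np.save("T.npy",T,allow_pickle=True);np.save("S.npy",S,allow_pickle=True)
f=T["frame"];h=cv2.cvtColor(f,cv2.COLOR_RGB2HSV)
m=cv2.inRange(h,(8,70,90),(25,255,255)); 
n,l,st,ce=cv2.connectedComponentsWithStats(m)
for i in range(1,n):
    if st[i][4]>300: print(i,st[i],ce[i].round(1))
# tray
i=l[int(320/1.5625),int(254/1.5625)]
mt=np.uint8(l==i)
op=cv2.morphologyEx(cv2.morphologyEx(mt,cv2.MORPH_CLOSE,np.ones((5,5))),cv2.MORPH_OPEN,np.ones((13,13)))
r=cv2.minAreaRect(cv2.findContours(op,0,2)[0][0]); print("tray rect",r)
for p in cv2.boxPoints(r): print(onz(T,*p,.04).round(4))
hd=mt&(1-cv2.dilate(op,np.ones((3,3)))); n2,l2,s2,c2=cv2.connectedComponentsWithStats(hd)
for k in range(1,n2):
    if s2[k][4]>20: print("handle",s2[k],onz(T,*c2[k],.05).round(4))
a=cv2.resize(f[100:190,150:310],(800,450),interpolation=cv2.INTER_CUBIC)
b=cv2.resize(S["frame"][100:285,95:255],(519,600),interpolation=cv2.INTER_CUBIC)
cv2.imwrite("pics/a1.png",a[:,:,::-1]);cv2.imwrite("pics/b1.png",b[:,:,::-1])
E
```

```text
1 [ 424   24   88  117 6162] [474.4  86. ]
6 [ 306   82   52   39 1732] [331.8  98.8]
7 [ 156  108  141   67 6319] [227.1 137.7]
11 [ 141  189   42   53 1523] [162.  209.1]
12 [243 203  17  27 341] [250.8 215.7]
tray rect ((161.5, 207.5), (35.0, 41.0), 90.0)
[0.5485 0.3792 0.04  ]
[0.547  0.2222 0.04  ]
[0.413  0.2208 0.04  ]
[0.4146 0.3764 0.04  ]
handle [158 227   7  15  86] [0.3799 0.2968 0.05  ]
```

View pics/a1.png

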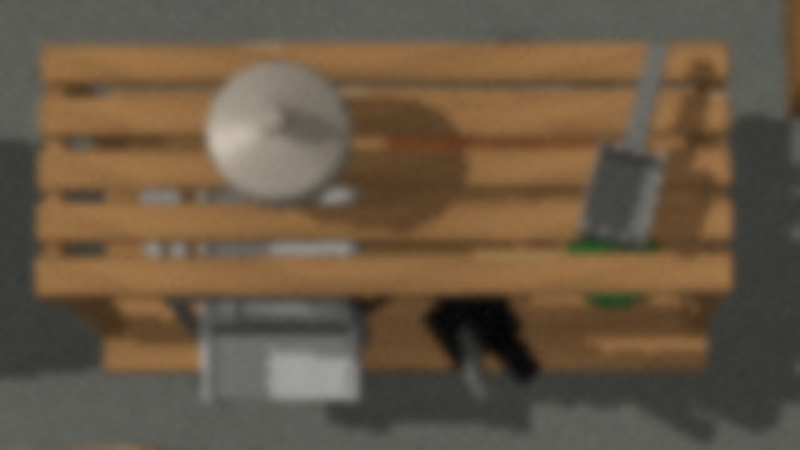

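View pics/b1.png

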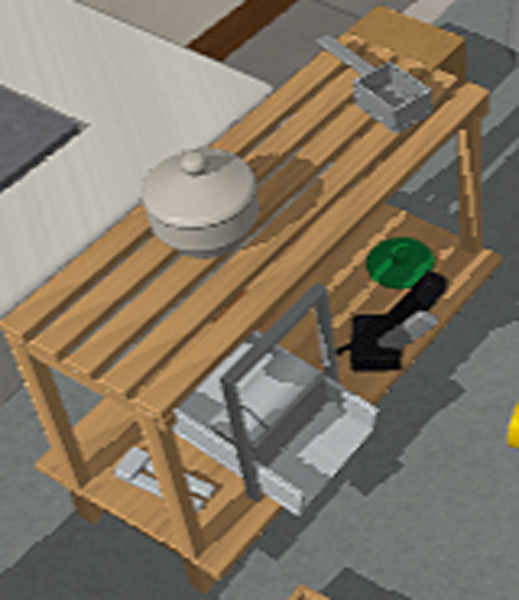

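Run:
```python
from h import *
T=np.load("T.npy",allow_pickle=True).item();S=np.load("S.npy",allow_pickle=True).item()
t=lambda x,y:(150+(x-2)/5,100+(y-2)/5)
s=lambda x,y:(95+x/519*160,100+y/600*185)
for n,p,z in [("tierL",(35,294),.272),("tierR",(733,294),.272),("tierBackL",(40,44),.272),("tierBackR",(730,44),.272),("boardL",(103,371),.057),("boardR",(708,370),.057),("lipL",(202,402),.066),("lipR",(360,402),.066),("gripTop",(525,375),.149),("trig",(480,395),.14)]:
    print(n,onz(T,*t(*p),z).round(4))
for n,p,q in [("gripTop",(525,372),(437,283)),("tierFrontR",(733,292),(487,92)),("tierFrontL",(35,292),(160,412)),("boardR",(708,369),(499,258)),("lipR",(360,402),(378,420)),("lipL",(202,402),(300,510)),("trigtip",(480,392),(430,320))]:
    X,e=tri(T,t(*p),S,s(*q));print(n,X.round(4),round(e,4))
```

```text
tierL [0.6232 0.2643 0.272 ]
tierR [ 0.6188 -0.1956  0.272 ]
tierBackL [0.7929 0.2639 0.272 ]
tierBackR [ 0.7887 -0.197   0.272 ]
boardL [0.6074 0.2646 0.057 ]
boardR [ 0.6037 -0.1963  0.057 ]
lipL [0.5815 0.1876 0.066 ]
lipR [0.5803 0.0682 0.066 ]
gripTop [ 0.5862 -0.0572  0.149 ]
trig [ 0.5734 -0.0247  0.14  ]
gripTop [ 0.5895 -0.057   0.1444] 0.0009
tierFrontR [ 0.6215 -0.1959  0.2669] 0.0006
tierFrontL [0.6228 0.2632 0.2716] 0.0043
boardR [ 0.6065 -0.1966  0.049 ] 0.0015
lipR [0.5773 0.0665 0.0768] 0.0031
lipL [0.5776 0.1845 0.0775] 0.0047
trigtip [ 0.5769 -0.0245  0.1302] 0.0005
```

Shelf is square to the world to within 0.01 rad, with lip ≈ (0.580, 0.125). Tier front edge x ≈ 0.621, board front x ≈ 0.605, which fits the given sizes. Tray centre (0.481, 0.300), handle ≈ (0.383, 0.298). Moving over the handle.

>>> {"fn": "carry_out", "kwargs": {
  "steps": [
    [1, 0.43, -0.395, 0, 0.08],
    [1, 0.43, -0.395, 0, 0.08],
    [1, 0.43, -0.395, 0, 0.08],
    [1, 0.43, -0.395, 0, 0.08],
    [1, 0.43, -0.395, 0, 0.08],
    [1, 0.43, -0.395, 0, 0.08],
    [1, 0.43, -0.395, 0, 0.08],
    [1, 0.43, -0.395, 0, 0.08],
    [1, 0.43, -0.395, 0, 0.08],
    [1, 0.43, -0.395, 0, 0.08],
    [1, 0.43, -0.395, 0, 0.08]
  ]
}}

```text
time: 1.3
ee_pos: [0.3835, 0.2992, 0.1858]
tcp_rot: [3.142, -0.0, -3.12]
contact_force: [-0.8, 0.2, 0.3]
finger_gap: 0.0939
gripper_force: 0.0
```

Run:
```python
from h import *
W=capture("wrist");st=get_state();print(st["ee_pos"],st["tcp_rot"],st["time"],W["R"],W["t"])
cv2.imwrite("pics/w1.png",W["frame"][:,:,::-1])
```

```text
[0.38353636 0.29915705 0.18585125] [ 3.14157092e+00 -5.07630371e-05 -3.12020296e+00] 1.35 [[-2.06380556e-02  9.99787010e-01  6.99714495e-05]
 [ 9.67156663e-01  1.99467509e-02  2.53397151e-01]
 [ 2.53341785e-01  5.29729785e-03 -9.67362331e-01]] [-0.29111293 -0.40462064  0.29032743]
```

View pics/w1.png

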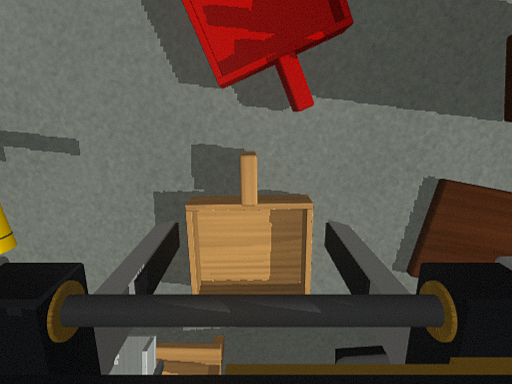

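The wrist view shows the handle running straight from (249,153) to (249,205), between the fingers in line. I'll go down to it and close.

>>> {"fn": "carry_out", "kwargs": {
  "steps": [
    [1, 0, 0, -0.08, 0],
    [1, 0, 0, -0.16, 0],
    [1, 0, 0, -0.22, 0],
    [1, 0, 0, -0.255, 0],
    [1, 0, 0, -0.255, 0],
    [0, 0, 0, -0.255, 0],
    [0, 0, 0, -0.255, 0],
    [0, 0, 0, -0.255, 0],
    [0, 0, 0, -0.255, 0],
    [0, 0, 0, -0.255, 0]
  ],
  "grip_force": 15
}}

```text
time: 2.35
ee_pos: [0.3845, 0.2984, 0.0333]
tcp_rot: [3.141, 0.001, -3.122]
contact_force: [-0.2, 0.2, -0.4]
finger_gap: 0.0573
gripper_force: 0.0
```

>>> {"fn": "carry_out", "kwargs": {
  "steps": [
    [0, 0, 0, 0, 0],
    [0, 0, 0, 0, 0],
    [0, 0, 0, 0, 0],
    [0, 0, 0, 0, 0],
    [0, 0, 0, 0, 0],
    [0, 0, 0, 0, 0]
  ]
}}

```text
time: 2.95
ee_pos: [0.3844, 0.2983, 0.0328]
tcp_rot: [-3.142, -0.0, -3.122]
contact_force: [0.2, 0.5, 1.3]
finger_gap: 0.0097
gripper_force: 0.0
```

Run:
```python
from h import *
W=capture("wrist");S=capture("scene")
cv2.imwrite("pics/w2.png",np.vstack([W["frame"],S["frame"][240:384]])[:,:,::-1])
c={"intrinsics":W["intrinsics"],"R":np.array([[-2.06380556e-02,9.99787010e-01,0],[9.67156663e-01,1.99467509e-02,2.53397151e-01],[2.53341785e-01,5.29729785e-03,-9.67362331e-01]]),"t":np.array([-.29111293,-.40462064,.29032743])}
for p in [(249,153),(249,205),(187,205),(313,205)]: print(onz(c,*p,.05),onz(c,*p,.04))
print(get_state())
```

```text
[0.35185771 0.29540252 0.05      ] [0.35306013 0.29533709 0.04      ]
[0.41235301 0.29651154 0.05      ] [0.41537002 0.29647937 0.04      ]
[0.41384516 0.22422624 0.05      ] [0.41690693 0.22202583 0.04      ]
[0.41081273 0.37112861 0.05      ] [0.41378354 0.37333464 0.04      ]
{'time': 3.05, 'joint_pos': array([ 5.84672431e-01,  3.54029319e-01,  1.84481444e+00, -3.30724319e-05,
        9.42784991e-01, -1.00561283e+00]), 'qd': array([-0.00074699, -0.00053138, -0.00109456, -0.00099292, -0.00053271,
       -0.00118595]), 'tau': array([ 1.43141910e-04, -4.90895963e+01, -2.81193477e+01,  2.14497966e-02,
        7.19312998e-02,  4.92297386e-04]), 'ee_pos': array([0.38434705, 0.29826786, 0.03282652]), 'tcp_rot': array([-3.14155072e+00, -1.61532572e-05, -3.12208429e+00]), 'contact_force': array([-0.28132223,  0.0092455 , -0.72307771]), 'moment': array([-0.02604464, -0.02880722,  0.01465998]), 'gripper_force': 0.0, 'finger_gap': 0.002095356844139648}
```

View pics/w2.png

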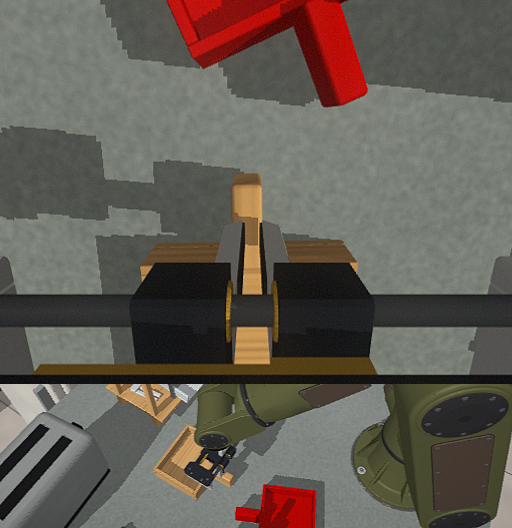

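Run:
```python
from h import *
W=capture("wrist");S=capture("scene");st=get_state()
print(st["ee_pos"],st["finger_gap"],st["gripper_force"])
for z in (.014,.033,.05,.1): print(z,proj(W,[.3843,.2983,z]),proj(S,[.3843,.2983,z]))
print(-W["R"].T@W["t"], proj(W,[.353,.297,.05]))
a=cv2.resize(S["frame"][250:384,80:260],(800,596),interpolation=cv2.INTER_CUBIC)
cv2.imwrite("pics/s3.png",a[:,:,::-1])
```

```text
[0.38434135 0.29828041 0.03282945] 0.00048239747949488176 0.0
0.014 [251.89573805 213.08459288] [220.79870007 334.29531093]
0.033 [251.91120794 221.63063429] [220.47558389 331.18748315]
0.05 [251.92755111 230.65910511] [220.17927667 328.33751193]
0.1 [251.9972074  269.13937451] [219.26592416 319.55261495]
[0.31260289 0.296814   0.23039046] [250.7900581  183.29659907]
```

View pics/s3.png

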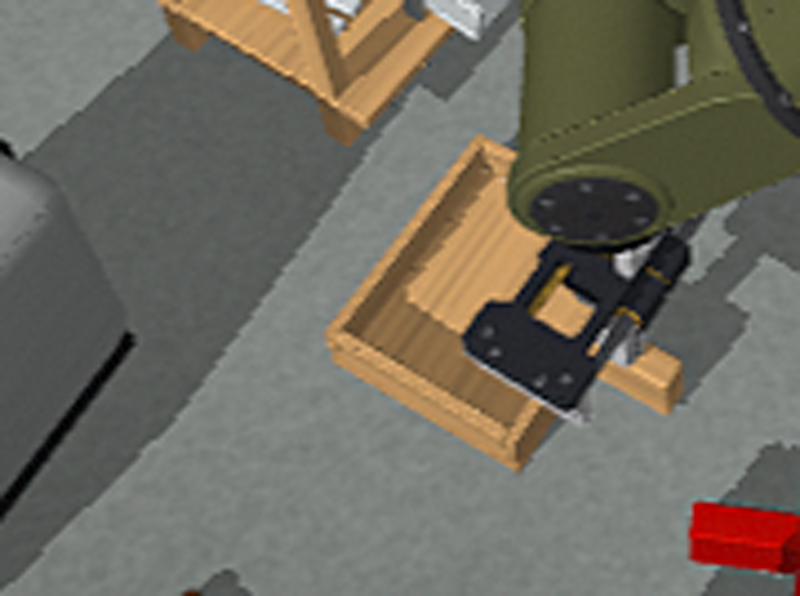

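Run:
```python
from h import *
f=capture("wrist")["frame"]
for r in (185,205,225,240,255,270,290,340): print(r,[tuple(int(v)//10 for v in f[r,c]) for c in range(222,284,5)])
```

```text
185 [(8, 8, 8), (8, 8, 8), (9, 7, 4), (13, 9, 5), (15, 11, 6), (16, 11, 6), (15, 11, 6), (15, 11, 6), (12, 12, 11), (12, 13, 12), (12, 12, 12), (12, 12, 11), (12, 12, 11)]
205 [(8, 8, 7), (8, 8, 7), (11, 8, 5), (17, 13, 7), (19, 14, 8), (19, 15, 8), (19, 14, 8), (20, 15, 9), (14, 13, 10), (12, 12, 11), (12, 13, 12), (12, 12, 11), (12, 13, 11)]
225 [(8, 8, 7), (8, 8, 8), (9, 8, 6), (9, 9, 8), (9, 9, 8), (9, 9, 9), (6, 4, 3), (9, 9, 9), (9, 9, 8), (9, 9, 8), (13, 13, 12), (11, 12, 11), (12, 12, 11)]
240 [(7, 8, 7), (8, 8, 8), (9, 9, 8), (9, 8, 8), (9, 8, 8), (9, 9, 9), (6, 5, 3), (9, 9, 8), (9, 9, 8), (9, 8, 8), (9, 8, 9), (7, 7, 6), (7, 8, 7)]
255 [(8, 6, 4), (9, 9, 8), (9, 9, 8), (8, 8, 8), (9, 9, 8), (10, 9, 9), (11, 8, 5), (9, 9, 8), (9, 9, 8), (9, 8, 8), (8, 9, 8), (9, 9, 9), (9, 7, 4)]
270 [(2, 2, 2), (2, 2, 2), (2, 2, 2), (1, 1, 1), (2, 2, 2), (10, 10, 10), (10, 7, 4), (10, 10, 9), (2, 1, 2), (1, 1, 1), (2, 2, 1), (1, 1, 1), (2, 2, 2)]
290 [(2, 2, 1), (2, 2, 2), (1, 1, 1), (2, 2, 2), (1, 1, 1), (9, 7, 2), (12, 9, 5), (10, 7, 2), (2, 1, 2), (2, 2, 2), (2, 2, 2), (2, 2, 2), (2, 1, 1)]
340 [(1, 1, 1), (2, 1, 1), (2, 2, 2), (2, 2, 2), (2, 2, 2), (7, 5, 1), (19, 14, 8), (9, 6, 2), (1, 2, 2), (2, 2, 1), (2, 2, 2), (2, 2, 2), (2, 2, 2)]
```

Run:
```python
from h import *
W=capture("wrist")
print(W["intrinsics"])
c={"intrinsics":W["intrinsics"],"R":np.array([[-2.06380556e-02,9.99787010e-01,0],[9.67156663e-01,1.99467509e-02,2.53397151e-01],[2.53341785e-01,5.29729785e-03,-9.67362331e-01]]),"t":np.array([-.29111293,-.40462064,.29032743])}
for z in (.15,.167,.186,.205,.22):
  print(z,[proj(c,[x,.2992+s*.047,z]).round() for x in (.3755,.3915) for s in (-1,1)])
im=cv2.imread("pics/w1.png")
for r in (215,222,228,235,245,260): print(r,[int(v.mean()) for v in im[r,140:190:4]])
```

```text
[[298.40046842   0.         251.71940907]
 [  0.         298.40046842 194.0418578 ]
 [  0.           0.           1.        ]]
0.15 [array([194., 196.]), array([310., 198.]), array([195., 215.]), array([309., 217.])]
0.167 [array([190., 202.]), array([314., 204.]), array([190., 222.]), array([313., 224.])]
0.186 [array([184., 209.]), array([320., 212.]), array([185., 231.]), array([318., 234.])]
0.205 [array([178., 219.]), array([326., 222.]), array([179., 242.]), array([324., 245.])]
0.22 [array([172., 227.]), array([333., 230.]), array([173., 252.]), array([330., 255.])]
215 [110, 112, 106, 116, 73, 75, 79, 73, 71, 68, 70, 67, 131]
222 [116, 109, 116, 114, 77, 78, 82, 81, 84, 57, 77, 67, 130]
228 [114, 109, 117, 98, 85, 82, 83, 87, 32, 18, 77, 78, 132]
235 [111, 106, 80, 85, 82, 81, 75, 21, 22, 22, 78, 75, 125]
245 [83, 82, 83, 84, 82, 22, 25, 24, 26, 28, 75, 77, 120]
260 [80, 81, 58, 21, 22, 21, 23, 22, 72, 75, 75, 77, 72]
```

The two views agree with each other: the fingertips are about 38 mm higher than the stated TCP offset implies. The tip is at z ≈ 0.052, so the fingers closed just above the handle. I'll open and go about 39 mm lower.

>>> {"fn": "carry_out", "kwargs": {
  "steps": [
    [1, 0, 0, 0, 0],
    [1, 0, 0, 0, 0],
    [1, 0, 0, 0, 0],
    [1, 0, 0, -0.01, 0],
    [1, 0, 0, -0.02, 0],
    [1, 0, 0, -0.04, 0],
    [1, 0, 0, -0.06, 0],
    [1, 0, 0, -0.06, 0]
  ]
}}

```text
time: 4.05
ee_pos: [0.3833, 0.2976, -0.0053]
tcp_rot: [-3.14, -0.003, -3.122]
contact_force: [-0.4, -0.1, 0.2]
finger_gap: 0.0607
gripper_force: 0.0
```

>>> {"fn": "carry_out", "kwargs": {
  "steps": [
    [0, 0, 0, 0, 0],
    [0, 0, 0, 0, 0],
    [0, 0, 0, 0, 0],
    [0, 0, 0, 0, 0],
    [0, 0, 0, 0, 0],
    [0, 0, 0, 0, 0],
    [0, 0, 0, 0, 0]
  ],
  "grip_force": 15
}}

```text
time: 4.75
ee_pos: [0.3843, 0.2982, -0.003]
tcp_rot: [-3.141, -0.0, -3.122]
contact_force: [-1.2, -2.8, 2.7]
finger_gap: 0.0202
gripper_force: 15.0
```

>>> {"fn": "carry_out", "kwargs": {
  "steps": [
    [0, 0.01, -0.03, 0, 0],
    [0, 0.02, -0.07, 0, 0],
    [0, 0.03, -0.11, 0, -0.003],
    [0, 0.04, -0.15, 0, -0.006],
    [0, 0.05, -0.19, 0, -0.009],
    [0, 0.06, -0.23, 0, -0.009],
    [0, 0.07, -0.265, 0, -0.009],
    [0, 0.08, -0.283, 0, -0.009],
    [0, 0.085, -0.288, 0, -0.009],
    [0, 0.085, -0.288, 0, -0.009]
  ]
}}

```text
time: 5.75
ee_pos: [0.4358, 0.1254, -0.0031]
tcp_rot: [-3.141, 0.0, 3.132]
contact_force: [0.7, -3.2, 2.2]
finger_gap: 0.0201
gripper_force: 15.0
```

Run:
```python
from h import *
S=capture("scene");T=capture("top");st=get_state();print(st["ee_pos"],st["tcp_rot"],st["contact_force"])
a=cv2.resize(S["frame"][150:330,100:270],(566,600),interpolation=cv2.INTER_CUBIC)
b=cv2.resize(T["frame"][150:260,150:270],(230,211))
o=np.zeros((600,800,3),np.uint8);o[:,:566]=a;o[:211,568:798]=b
cv2.imwrite("pics/p1.png",o[:,:,::-1])
for n,X in [("lipL",(.5815,.183,.066)),("lipR",(.5805,.067,.066))]: 
    u,v=proj(S,X);print(n,(u-100)*566/170,(v-150)*600/180)
```

```text
[ 0.43571739  0.12572067 -0.00305255] [-3.14130296e+00  8.48771227e-04  3.13300733e+00] [ 1.76322122 -3.86670687  1.59260316]
lipL 287.4855471861002 361.32475730648764
lipR 367.1664790611052 270.8413496997081
```

View pics/p1.png

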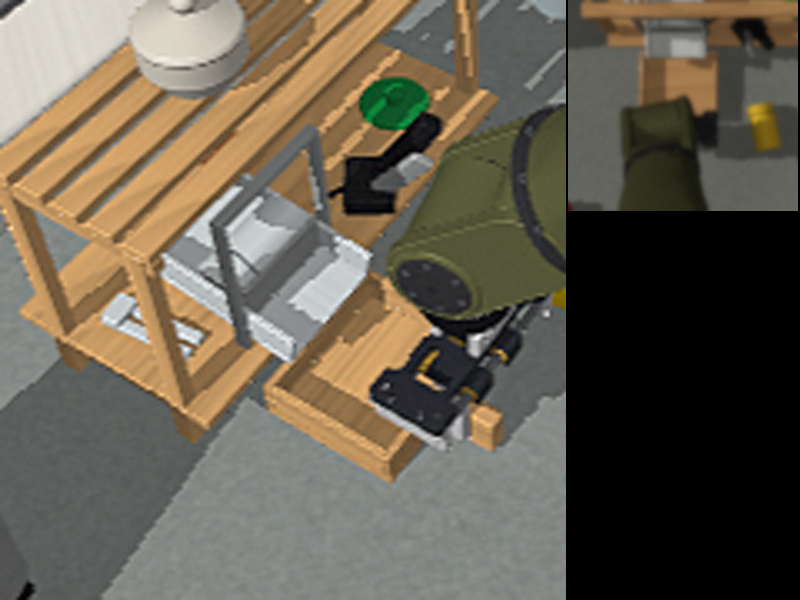

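Tray is tucked under the lip, square and centred: in the top inset its edges at 640–718 straddle the chute's 646–708. I'll release, rise, and test how an out-of-range command tilts the tool.

>>> {"fn": "carry_out", "kwargs": {
  "steps": [
    [1, 0, 0, 0, 0],
    [1, 0, 0, 0, 0],
    [1, 0, 0, 0, 0],
    [1, 0, 0, 0, 0],
    [1, 0, 0, 0.06, 0],
    [1, 0, 0, 0.14, 0],
    [1, -0.05, -0.1, 0.22, 0],
    [1, -0.1, -0.2, 0.3, 0],
    [1, -0.1, -0.28, 0.38, 0],
    [1, -0.1, -0.28, 0.4, 0],
    [1, -0.1, -0.28, 0.4, 0],
    [1, -0.1, -0.28, 0.4, 0]
  ]
}}

```text
time: 7.05
ee_pos: [0.376, -0.0447, 0.2403]
tcp_rot: [-3.14, 0.006, 3.13]
contact_force: [0.1, 0.0, 0.0]
finger_gap: 0.0937
gripper_force: 0.0
```

>>> {"fn": "carry_out", "kwargs": {
  "steps": [
    [1, 0, 0, 1, 0],
    [1, 0, 0, 1, 0],
    [1, 0, 0, 1, 0],
    [1, 0, 0, 1, 0],
    [1, 0, 0, 1, 0],
    [1, 0, 0, 1, 0],
    [1, 0, 0, 1, 0],
    [1, 0, 0, 1, 0],
    [1, 0, 0, 1, 0],
    [1, 0, 0, 1, 0],
    [1, 0, 0, 1, 0],
    [1, 0, 0, 1, 0]
  ]
}}

```text
time: 8.25
ee_pos: [0.3554, -0.0404, 0.7157]
tcp_rot: [3.14, -0.0, 3.133]
contact_force: [1.5, -0.6, -0.4]
finger_gap: 0.094
gripper_force: 0.0
```

Run:
```python
from h import *
st=get_state();print(st["joint_pos"].round(3),st["ee_pos"],st["tcp_rot"])
```

```text
[-0.217  0.255  0.24   0.003  2.647 -1.777] [ 0.35537039 -0.04035371  0.71568024] [ 3.14004817e+00 -1.28580454e-04  3.13333313e+00]
```

>>> {"fn": "carry_out", "kwargs": {
  "steps": [
    [1, 1, 0, 0.5, 0],
    [1, 1, 0, 0.5, 0],
    [1, 1, 0, 0.5, 0],
    [1, 1, 0, 0.5, 0],
    [1, 1, 0, 0.5, 0],
    [1, 1, 0, 0.5, 0]
  ]
}}

```text
time: 8.85
ee_pos: [0.4828, -0.0316, 0.6519]
tcp_rot: [-3.139, 0.033, 3.133]
contact_force: [-0.2, 0.3, 0.1]
finger_gap: 0.0943
gripper_force: 0.0
```

Run:
```python
from h import *
st=get_state();print(st["joint_pos"].round(3),st["ee_pos"],st["tcp_rot"])
```

```text
[-0.142  0.412  0.236  0.003  2.46  -1.702] [ 0.48279627 -0.03163135  0.65187121] [-3.13897343  0.03334003  3.13308585]
```

>>> {"fn": "carry_out", "kwargs": {
  "steps": [
    [1, 1, 0, 0.5, 0],
    [1, 1, 0, 0.5, 0],
    [1, 1, 0, 0.5, 0],
    [1, 1, 0, 0.5, 0],
    [1, 1, 0, 0.5, 0],
    [1, 1, 0, 0.5, 0]
  ]
}}

```text
time: 9.45
ee_pos: [0.5761, -0.0251, 0.5872]
tcp_rot: [-3.138, 0.055, 3.133]
contact_force: [0.4, -0.8, -0.1]
finger_gap: 0.0941
gripper_force: 0.0
```

Run:
```python
from h import *
st=get_state();print(st["joint_pos"].round(3),st["qd"].round(3),st["ee_pos"],st["tcp_rot"])
```

```text
[-0.108  0.538  0.236  0.003  2.312 -1.668] [ 0.033  0.149 -0.004 -0.001 -0.161  0.033] [ 0.57608587 -0.02510084  0.58723249] [-3.13828775  0.05544875  3.13296237]
```

>>> {"fn": "carry_out", "kwargs": {
  "steps": [
    [1, -0.15, 0, -0.15, 0],
    [1, -0.15, 0, -0.15, 0],
    [1, -0.15, 0, -0.15, 0],
    [1, -0.15, 0, -0.15, 0],
    [1, -0.15, 0, -0.15, 0],
    [1, -0.15, 0, -0.15, 0]
  ]
}}

```text
time: 10.05
ee_pos: [0.4837, -0.025, 0.4977]
tcp_rot: [-3.138, 0.055, 3.133]
contact_force: [0.0, 0.5, 0.1]
finger_gap: 0.0939
gripper_force: 0.0
```

Run:
```python
from h import *
st=get_state();print(st["joint_pos"].round(3),st["qd"].round(3),st["ee_pos"],st["tcp_rot"])
```

```text
[-0.129  0.097  1.056  0.004  1.933 -1.69 ] [ 0.003  0.065 -0.145 -0.001  0.049  0.005] [ 0.48366733 -0.025012    0.49769787] [-3.13830304  0.0553568   3.13279453]
```

The tilt persists, because the commanded pose follows the reached one. I'll push past the boundary along its normal, above the shelf in free air, to lean the tool step by step to about 35°.

>>> {"fn": "carry_out", "kwargs": {
  "steps": [
    [1, 0.25, 0, 0.05, 0],
    [1, 0.25, 0, 0.05, 0],
    [1, 0.25, 0, 0.05, 0],
    [1, 1, 0, 0.8, 0],
    [1, 1, 0, 0.8, 0],
    [1, 1, 0, 0.8, 0],
    [1, 1, 0, 0.8, 0],
    [1, 1, 0, 0.8, 0],
    [1, 1, 0, 0.8, 0],
    [1, 1, 0, 0.8, 0],
    [1, 1, 0, 0.8, 0],
    [1, 1, 0, 0.8, 0]
  ]
}}

```text
time: 11.25
ee_pos: [0.6374, -0.0186, 0.539]
tcp_rot: [-3.138, 0.084, 3.133]
contact_force: [-0.6, 0.1, -0.4]
finger_gap: 0.0942
gripper_force: 0.0
```

>>> {"fn": "carry_out", "kwargs": {
  "steps": [
    [1, 1, 0, 1, 0],
    [1, 1, 0, 1, 0],
    [1, 1, 0, 1, 0],
    [1, 1, 0, 1, 0],
    [1, 1, 0, 1, 0],
    [1, 1, 0, 1, 0],
    [1, 1, 0, 1, 0],
    [1, 1, 0, 1, 0],
    [1, 1, 0, 1, 0],
    [1, 1, 0, 1, 0],
    [1, 1, 0, 1, 0],
    [1, 1, 0, 1, 0]
  ]
}}

```text
time: 12.45
ee_pos: [0.645, -0.0123, 0.5398]
tcp_rot: [-3.137, 0.111, 3.133]
contact_force: [-0.0, -0.4, -0.4]
finger_gap: 0.094
gripper_force: 0.0
```

>>> {"fn": "carry_out", "kwargs": {
  "steps": [
    [1, 1, 0, 1, 0],
    [1, 1, 0, 1, 0]
  ]
}}

```text
time: 12.65
ee_pos: [0.6506, -0.0113, 0.5442]
tcp_rot: [-3.137, 0.141, 3.133]
contact_force: [-0.5, 0.1, -0.4]
finger_gap: 0.0942
gripper_force: 0.0
```

>>> {"fn": "carry_out", "kwargs": {
  "steps": [
    [1, 1, 0, 1, 0],
    [1, 1, 0, 1, 0]
  ]
}}

```text
time: 12.85
ee_pos: [0.6563, -0.0104, 0.5479]
tcp_rot: [-3.137, 0.17, 3.133]
contact_force: [0.0, -0.5, 0.4]
finger_gap: 0.0939
gripper_force: 0.0
```

>>> {"fn": "carry_out", "kwargs": {
  "steps": [
    [1, 1, 0, 0, 0],
    [1, 1, 0, 0, 0]
  ]
}}

```text
time: 13.05
ee_pos: [0.7063, -0.0098, 0.5028]
tcp_rot: [-3.136, 0.193, 3.134]
contact_force: [0.1, -0.2, -0.5]
finger_gap: 0.0941
gripper_force: 0.0
```

>>> {"fn": "carry_out", "kwargs": {
  "steps": [
    [1, 1, 0, 0, 0],
    [1, 1, 0, 0, 0]
  ]
}}

```text
time: 13.25
ee_pos: [0.7504, -0.0092, 0.4581]
tcp_rot: [-3.136, 0.216, 3.134]
contact_force: [1.3, -0.1, 1.3]
finger_gap: 0.0939
gripper_force: 0.0
```

>>> {"fn": "carry_out", "kwargs": {
  "steps": [
    [1, 1, 0, 1, 0]
  ]
}}

```text
time: 13.35
ee_pos: [0.7534, -0.009, 0.4617]
tcp_rot: [-3.137, 0.235, 3.134]
contact_force: [0.7, 0.1, -0.9]
finger_gap: 0.0938
gripper_force: 0.0
```

>>> {"fn": "carry_out", "kwargs": {
  "steps": [
    [1, 1, 0, 1, 0]
  ]
}}

```text
time: 13.45
ee_pos: [0.754, -0.0086, 0.4784]
tcp_rot: [-3.136, 0.274, 3.134]
contact_force: [-0.0, -0.0, 1.3]
finger_gap: 0.0942
gripper_force: 0.0
```

>>> {"fn": "carry_out", "kwargs": {
  "steps": [
    [1, 1, 0, 1, 0]
  ]
}}

```text
time: 13.55
ee_pos: [0.7561, -0.0082, 0.4894]
tcp_rot: [-3.136, 0.305, 3.134]
contact_force: [-0.5, 0.1, 0.8]
finger_gap: 0.0938
gripper_force: 0.0
```

>>> {"fn": "carry_out", "kwargs": {
  "steps": [
    [1, 1, 0, 1, 0]
  ]
}}

```text
time: 13.65
ee_pos: [0.7593, -0.008, 0.4976]
tcp_rot: [-3.136, 0.334, 3.134]
contact_force: [0.4, -0.2, 0.2]
finger_gap: 0.0938
gripper_force: 0.0
```

>>> {"fn": "carry_out", "kwargs": {
  "steps": [
    [1, 1, 0, 1, 0]
  ]
}}

```text
time: 13.75
ee_pos: [0.7629, -0.0077, 0.505]
tcp_rot: [-3.136, 0.361, 3.135]
contact_force: [0.5, -0.2, -0.3]
finger_gap: 0.0943
gripper_force: 0.0
```

>>> {"fn": "carry_out", "kwargs": {
  "steps": [
    [1, 1, 0, 1, 0]
  ]
}}

```text
time: 13.85
ee_pos: [0.7668, -0.0075, 0.512]
tcp_rot: [-3.135, 0.389, 3.135]
contact_force: [0.5, 0.8, -0.5]
finger_gap: 0.0942
gripper_force: 0.0
```

.028 rad per row. Eight more rows bring it to about 0.61.

>>> {"fn": "carry_out", "kwargs": {
  "steps": [
    [1, 1, 0, 1, 0]
  ]
}}

```text
time: 13.95
ee_pos: [0.7709, -0.0073, 0.5191]
tcp_rot: [-3.135, 0.416, 3.135]
contact_force: [0.1, 0.5, -0.2]
finger_gap: 0.0937
gripper_force: 0.0
```

>>> {"fn": "carry_out", "kwargs": {
  "steps": [
    [1, 1, 0, 1, 0]
  ]
}}

```text
time: 14.05
ee_pos: [0.775, -0.0071, 0.5263]
tcp_rot: [-3.135, 0.445, 3.135]
contact_force: [0.7, -0.4, -0.4]
finger_gap: 0.0938
gripper_force: 0.0
```

>>> {"fn": "carry_out", "kwargs": {
  "steps": [
    [1, 1, 0, 1, 0]
  ]
}}

```text
time: 14.15
ee_pos: [0.7793, -0.0069, 0.5337]
tcp_rot: [-3.135, 0.474, 3.135]
contact_force: [0.8, -0.3, -0.7]
finger_gap: 0.0938
gripper_force: 0.0
```

>>> {"fn": "carry_out", "kwargs": {
  "steps": [
    [1, 1, 0, 1, 0]
  ]
}}

```text
time: 14.25
ee_pos: [0.7837, -0.0067, 0.541]
tcp_rot: [-3.135, 0.503, 3.135]
contact_force: [-0.8, -0.2, -0.1]
finger_gap: 0.094
gripper_force: 0.0
```

>>> {"fn": "carry_out", "kwargs": {
  "steps": [
    [1, 1, 0, 1, 0]
  ]
}}

```text
time: 14.35
ee_pos: [0.7883, -0.0065, 0.5484]
tcp_rot: [-3.135, 0.532, 3.136]
contact_force: [0.2, 0.2, 0.3]
finger_gap: 0.0942
gripper_force: 0.0
```

>>> {"fn": "carry_out", "kwargs": {
  "steps": [
    [1, 1, 0, 1, 0]
  ]
}}

```text
time: 14.45
ee_pos: [0.7931, -0.0064, 0.5556]
tcp_rot: [-3.135, 0.561, 3.136]
contact_force: [-0.3, -0.2, -0.2]
finger_gap: 0.094
gripper_force: 0.0
```

>>> {"fn": "carry_out", "kwargs": {
  "steps": [
    [1, 1, 0, 1, 0]
  ]
}}

```text
time: 14.55
ee_pos: [0.7979, -0.0062, 0.5628]
tcp_rot: [-3.134, 0.591, 3.136]
contact_force: [-0.8, -0.3, 0.1]
finger_gap: 0.0938
gripper_force: 0.0
```

>>> {"fn": "carry_out", "kwargs": {
  "steps": [
    [1, 1, 0, 1, 0]
  ]
}}

```text
time: 14.65
ee_pos: [0.8029, -0.006, 0.5699]
tcp_rot: [-3.134, 0.62, 3.136]
contact_force: [0.3, 0.4, -0.9]
finger_gap: 0.0939
gripper_force: 0.0
```

>>> {"fn": "carry_out", "kwargs": {
  "steps": [
    [1, -0.2, -0.07, 0, 0],
    [1, -0.2, -0.07, 0, 0],
    [1, -0.51, -0.17, -0.2, 0.19],
    [1, -0.51, -0.17, -0.2, 0.19],
    [1, -0.51, -0.17, -0.2, 0.19],
    [1, -0.51, -0.17, -0.2, 0.19],
    [1, -0.51, -0.17, -0.2, 0.19],
    [1, -0.51, -0.17, -0.2, 0.19],
    [1, -0.51, -0.17, -0.2, 0.19],
    [1, -0.51, -0.17, -0.2, 0.19]
  ]
}}

```text
time: 15.65
ee_pos: [0.5115, -0.0748, 0.4688]
tcp_rot: [3.134, 0.59, -2.611]
contact_force: [-0.2, 0.4, -0.1]
finger_gap: 0.0943
gripper_force: 0.0
```

Run:
```python
from h import *
st=get_state();print(st["joint_pos"].round(3),st["ee_pos"],st["tcp_rot"],st["time"])
```

```text
[-0.492 -0.095  1.427  0.501  1.493 -2.554] [ 0.51148468 -0.07477624  0.46875671] [ 3.13352414  0.58999119 -2.61088965] 15.65
```

>>> {"fn": "carry_out", "kwargs": {
  "steps": [
    [1, 0, -0.025, -0.08, -0.015],
    [1, 0, -0.025, -0.16, -0.015],
    [1, 0, -0.025, -0.24, -0.015],
    [1, 0, -0.025, -0.32, -0.015],
    [1, 0, -0.025, -0.32, -0.015],
    [1, 0, -0.025, -0.32, -0.015]
  ]
}}

```text
time: 16.25
ee_pos: [0.5246, -0.0575, 0.2901]
tcp_rot: [3.132, 0.547, -2.706]
contact_force: [0.4, -0.5, 0.5]
finger_gap: 0.0938
gripper_force: 0.0
```

Run:
```python
from h import *
W=capture("wrist")
st=get_state();print(st["joint_pos"].round(3),st["ee_pos"],st["tcp_rot"],st["time"])
g=np.array([-.4765,-.320,.819]);y=np.array([-.557,.83,0]);x=np.cross(y,g);F=np.array([.635,-.025,.067])
f=W["frame"].copy()
P=lambda a,b,c:proj(W,F+a*x+b*y+c*g)
for n,q in [("bar top corners",[(a,b,.1) for a in(-.012,.012) for b in(-.01,.01)]),("bar foot",[(0,0,.005)]),("trig end",[(a,b,.0886) for a in (-.011,.011) for b in (.0295,.0395)])]:
    p=[P(*v) for v in q];print(n,np.round(p))
cv2.imwrite("pics/w4.png",cv2.resize(f,(800,600))[:,:,::-1]);np.save("W4.npy",W,allow_pickle=True)
```

```text
[-0.399 -0.072  1.787  0.459  1.089 -2.554] [ 0.52507868 -0.05783637  0.29203416] [ 3.13405404  0.54954302 -2.70483465] 16.3
bar top corners [[219. 149.]
 [236. 147.]
 [222. 170.]
 [239. 168.]]
bar foot [[239. 153.]]
trig end [[253. 145.]
 [262. 144.]
 [256. 164.]
 [264. 163.]]
```

View pics/w4.png

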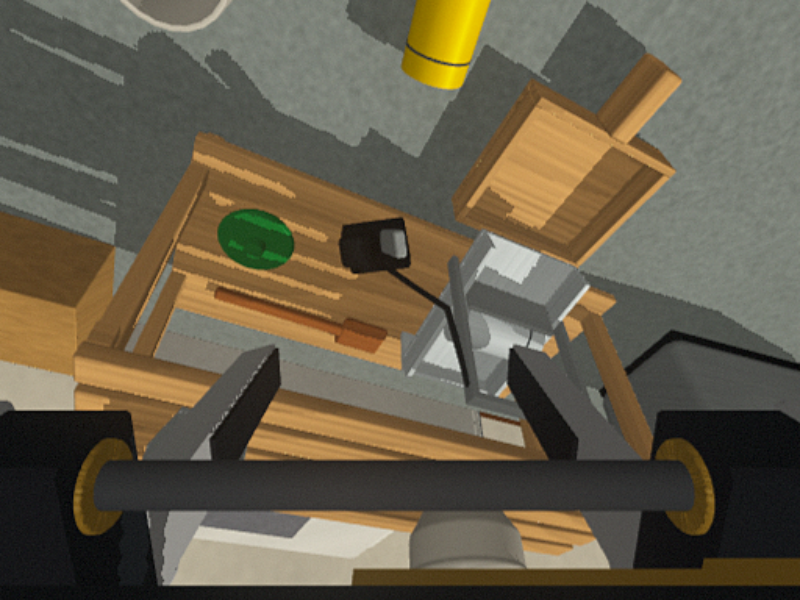

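The bar's top end shows at (340–372, 225–272) and the trigger at (380–408, 228–258). Both are within 2–3 px of my predicted pose, so the grip estimate holds. Joint 6 is at its limit, so I'll accept slightly less yaw and approach along the tool axis.

>>> {"fn": "carry_out", "kwargs": {
  "steps": [
    [1, 0, 0, 0, -0.02],
    [1, 0.02, 0, -0.06, -0.02],
    [1, 0.04, 0, -0.12, -0.02],
    [1, 0.055, 0, -0.16, -0.02],
    [1, 0.055, 0, -0.16, -0.02]
  ]
}}

```text
time: 16.8
ee_pos: [0.5585, -0.0562, 0.1956]
tcp_rot: [3.133, 0.545, -2.772]
contact_force: [-0.2, 0.2, 0.7]
finger_gap: 0.0939
gripper_force: 0.0
```

```bash
cat > chk.py <<'E'
from h import *
from scipy.spatial.transform import Rotation as Rn
st=get_state();R=Rn.from_euler("xyz",st["tcp_rot"]).as_matrix();e=st["ee_pos"]
print(st["time"],"q",st["joint_pos"].round(3),"E",e.round(4),st["tcp_rot"].round(3),"gap",st["finger_gap"])
g=np.array([-.4765,-.320,.819]);y=np.array([-.557,.83,0]);x=np.cross(y,g);F=np.array([.635,-.025,.067])
B=np.c_[x,y,g]
tcp=e-.038*R[:,2]
print("true tcp in grip",(B.T@(tcp-F)).round(4),"tool y,z in grip",(B.T@R[:,1]).round(3),(B.T@R[:,2]).round(3))
goal=F+B@[0,.006,.07]+.038*R[:,2]
print("to go /0.6",((goal-e)/.6).round(4),"tool z",R[:,2].round(3))
E
python3 chk.py
```

```text
16.8 q [-0.348  0.072  1.87   0.486  0.838 -2.554] E [ 0.5585 -0.0562  0.1956] [ 3.133  0.545 -2.772] gap 0.09391086469679384
true tcp in grip [0.0104 0.0207 0.1894] tool y,z in grip [ 0.18   0.976 -0.117] [-0.075 -0.105 -0.992]
to go /0.6 [ 0.0967  0.0354 -0.1729] tool z [ 0.48   0.196 -0.855]
```

>>> {"fn": "carry_out", "kwargs": {
  "steps": [
    [1, 0, 0, 0, -0.02],
    [1, 0.025, 0.005, -0.04, -0.02],
    [1, 0.045, 0.012, -0.08, -0.02],
    [1, 0.07, 0.02, -0.12, -0.02],
    [1, 0.07, 0.02, -0.12, -0.02]
  ]
}}

```text
time: 17.3
ee_pos: [0.6009, -0.0441, 0.1247]
tcp_rot: [3.134, 0.546, -2.833]
contact_force: [0.1, 0.3, -0.2]
finger_gap: 0.0942
gripper_force: 0.0
```

```bash
python3 chk.py
```

```text
17.3 q [-0.277  0.237  1.862  0.511  0.642 -2.51 ] E [ 0.6009 -0.0441  0.1247] [ 3.134  0.546 -2.833] gap 0.09421344401942984
true tcp in grip [0.0042 0.0084 0.1072] tool y,z in grip [ 0.229  0.961 -0.153] [-0.08  -0.138 -0.987]
to go /0.6 [ 0.0269  0.0132 -0.0547] tool z [ 0.493  0.165 -0.855]
```

>>> {"fn": "carry_out", "kwargs": {
  "steps": [
    [1, 0.014, 0.007, -0.027, 0],
    [1, 0.027, 0.013, -0.055, 0],
    [1, 0.027, 0.013, -0.055, 0]
  ]
}}

```text
time: 17.6
ee_pos: [0.6167, -0.0366, 0.0931]
tcp_rot: [3.135, 0.547, -2.833]
contact_force: [0.4, 0.2, -0.5]
finger_gap: 0.0941
gripper_force: 0.0
```

```bash
python3 chk.py
```

```text
17.6 q [-0.252  0.314  1.849  0.546  0.574 -2.536] E [ 0.6167 -0.0366  0.0931] [ 3.135  0.547 -2.833] gap 0.09411471457638361
true tcp in grip [0.0002 0.0058 0.0713] tool y,z in grip [ 0.228  0.961 -0.154] [-0.079 -0.139 -0.987]
to go /0.6 [ 0.0006  0.0007 -0.002 ] tool z [ 0.494  0.164 -0.854]
```

In position. I'll squeeze.

>>> {"fn": "carry_out", "kwargs": {
  "steps": [
    [0, 0, 0, 0, 0],
    [0, 0, 0, 0, 0],
    [0, 0, 0, 0, 0],
    [0, 0, 0, 0, 0],
    [0, 0, 0, 0, 0],
    [0, 0, 0, 0, 0],
    [0, 0, 0, 0, 0],
    [0, 0, 0, 0, 0],
    [0, 0, 0, 0, 0],
    [0, 0, 0, 0, 0],
    [0, 0, 0, 0, 0],
    [0, 0, 0, 0, 0]
  ],
  "grip_force": 35
}}

```text
time: 18.8
ee_pos: [0.618, -0.0411, 0.0927]
tcp_rot: [-3.14, 0.55, -2.835]
contact_force: [14.6, -33.0, -10.7]
finger_gap: 0.0399
gripper_force: 34.9
```

>>> {"fn": "carry_out", "kwargs": {
  "steps": [
    [0, 0, 0, 0, 0],
    [0, 0, 0, 0, 0],
    [0, 0, 0, 0, 0],
    [0, 0, 0, 0, 0],
    [0, 0, 0, 0, 0],
    [0, 0, 0, 0, 0],
    [0, 0, 0, 0, 0],
    [0, 0, 0, 0, 0],
    [0, 0, 0, 0, 0],
    [0, 0, 0, 0, 0]
  ]
}}

```text
time: 19.8
ee_pos: [0.618, -0.0411, 0.0927]
tcp_rot: [-3.14, 0.55, -2.835]
contact_force: [14.1, -33.1, -10.9]
finger_gap: 0.0402
gripper_force: 34.9
```

```bash
python3 chk.py
python3 - <<'E'
from h import *
S=capture("scene");W=capture("wrist");print(get_state()["contact_force"],get_state()["gripper_force"])
a=cv2.resize(S["frame"][150:330,100:270],(396,420),interpolation=cv2.INTER_CUBIC)
b=cv2.resize(W["frame"],(400,300));o=np.zeros((420,800,3),np.uint8);o[:,:396]=a;o[:300,400:]=b
cv2.imwrite("pics/q1.png",o[:,:,::-1])
E
```

```text
19.8 q [-0.257  0.316  1.849  0.544  0.567 -2.537] E [ 0.618  -0.0411  0.0927] [-3.14   0.55  -2.835] gap 0.04016973597913052
true tcp in grip [-0.0011  0.0017  0.0717] tool y,z in grip [ 0.229  0.959 -0.163] [-0.079 -0.148 -0.986]
to go /0.6 [-0.0013  0.0077 -0.0013] tool z [ 0.498  0.156 -0.853]
[ 13.58093807 -32.84336609 -11.11094711] 34.872088867741695
```

View pics/q1.png

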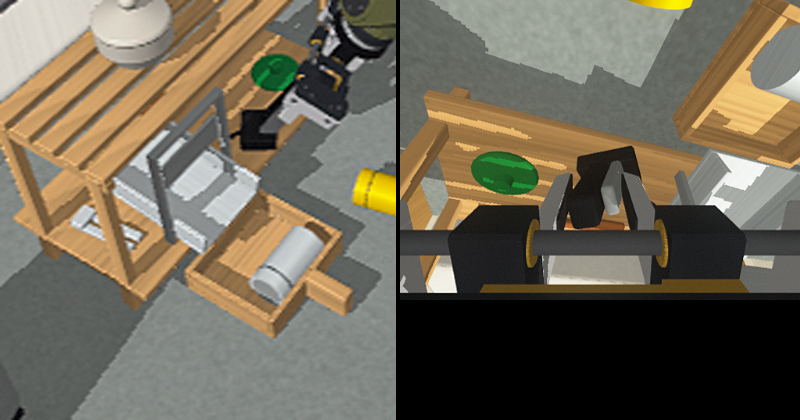

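The tin lies in the tray and the gate is up. The net 35 N sideways means only the trigger-side finger is loaded, so I'll shift towards the trigger until the force balances on both fingers.

>>> {"fn": "carry_out", "kwargs": {
  "steps": [
    [0, -0.001, 0.004, 0, 0],
    [0, -0.002, 0.008, 0, 0],
    [0, -0.002, 0.008, 0, 0],
    [0, -0.002, 0.008, 0, 0]
  ]
}}

```text
time: 20.3
ee_pos: [0.6173, -0.0384, 0.0926]
tcp_rot: [-3.136, 0.55, -2.835]
contact_force: [16.0, -47.7, -15.6]
finger_gap: 0.0455
gripper_force: 35.5
```

```bash
python3 chk.py
```

```text
20.3 q [-0.25   0.313  1.854  0.538  0.559 -2.526] E [ 0.6173 -0.0384  0.0926] [-3.136  0.55  -2.835] gap 0.04553268176569686
true tcp in grip [-0.0004  0.0045  0.0712] tool y,z in grip [ 0.229  0.959 -0.166] [-0.08  -0.152 -0.985]
to go /0.6 [ 0.      0.003  -0.0011] tool z [ 0.5    0.153 -0.852]
```

The force rose, so it is the grip-side finger that is blocked. I'll shift the other way.

>>> {"fn": "carry_out", "kwargs": {
  "steps": [
    [0, 0.002, -0.005, 0, 0],
    [0, 0.004, -0.01, 0, 0],
    [0, 0.005, -0.0155, 0, 0],
    [0, 0.005, -0.0155, 0, 0],
    [0, 0.005, -0.0155, 0, 0]
  ]
}}

```text
time: 20.8
ee_pos: [0.6181, -0.0412, 0.0925]
tcp_rot: [3.135, 0.547, -2.833]
contact_force: [-5.0, -3.8, 5.2]
finger_gap: 0.0395
gripper_force: 33.7
```

```bash
python3 chk.py
```

```text
20.8 q [-0.261  0.319  1.844  0.549  0.578 -2.545] E [ 0.6181 -0.0412  0.0925] [ 3.135  0.547 -2.833] gap 0.0395319664659008
true tcp in grip [-0.0012  0.0012  0.0716] tool y,z in grip [ 0.229  0.961 -0.154] [-0.08  -0.139 -0.987]
to go /0.6 [-0.0018  0.0083 -0.001 ] tool z [ 0.494  0.164 -0.854]
```

Balanced now: net force is about 8 N with 34 N on the pads. The 39.5 mm gap fits a full squeeze at this angle. I'll hold briefly, then let go and back out along the tool axis.

>>> {"fn": "carry_out", "kwargs": {
  "steps": [
    [0, 0, 0, 0, 0],
    [0, 0, 0, 0, 0],
    [0, 0, 0, 0, 0],
    [0, 0, 0, 0, 0],
    [0, 0, 0, 0, 0],
    [1, 0, 0, 0, 0],
    [1, 0, 0, 0, 0],
    [1, 0, 0, 0, 0],
    [1, 0, 0, 0, 0],
    [1, 0, 0, 0, 0],
    [1, 0, 0, 0, 0],
    [1, 0, 0, 0, 0]
  ]
}}

```text
time: 22.0
ee_pos: [0.6184, -0.0413, 0.0924]
tcp_rot: [3.136, 0.547, -2.833]
contact_force: [0.0, 0.9, -0.6]
finger_gap: 0.092
gripper_force: 0.0
```

>>> {"fn": "carry_out", "kwargs": {
  "steps": [
    [1, -0.015, -0.005, 0.028, 0],
    [1, -0.04, -0.013, 0.07, 0],
    [1, -0.07, -0.023, 0.12, 0],
    [1, -0.1, -0.033, 0.17, 0],
    [1, -0.15, -0.05, 0.24, 0],
    [1, -0.2, -0.07, 0.3, 0],
    [1, -0.25, -0.1, 0.35, 0],
    [1, -0.25, -0.1, 0.35, 0]
  ]
}}

```text
time: 22.8
ee_pos: [0.4672, -0.103, 0.307]
tcp_rot: [-3.14, 0.552, -2.832]
contact_force: [0.9, -0.7, 0.5]
finger_gap: 0.0941
gripper_force: 0.0
```

```bash
python3 chk.py
python3 - <<'E'
from h import *
S=capture("scene");T=capture("top")
a=cv2.resize(S["frame"][100:330,80:290],(548,600),interpolation=cv2.INTER_CUBIC)
b=cv2.resize(T["frame"][150:250,150:250],(250,250),interpolation=cv2.INTER_CUBIC);o=np.zeros((600,800,3),np.uint8);o[:,:548]=a;o[:250,550:]=b
cv2.imwrite("pics/r1.png",o[:,:,::-1])
f=T["frame"];h=cv2.cvtColor(f,cv2.COLOR_RGB2HSV)
g=np.zeros(f.shape[:2],np.uint8);u,v=proj(T,(.532,.125,.02)).astype(int)
g[v-22:v+24,u-25:u+25]=255
m=cv2.inRange(h,(0,0,0),(180,45,255))&g
n,l,st,ce=cv2.connectedComponentsWithStats(m)
for i in range(1,n):
    if st[i][4]>40: print(st[i],ce[i],onz(T,*ce[i],.033).round(3))
E
```

```text
22.8 q [-0.537 -0.211  1.874  0.448  1.131 -2.538] E [ 0.4672 -0.103   0.307 ] [-3.14   0.552 -2.832] gap 0.09411493911638236
true tcp in grip [-0.0091  0.0343  0.339 ] tool y,z in grip [ 0.227  0.96  -0.161] [-0.076 -0.147 -0.986]
to go /0.6 [ 0.2502  0.1111 -0.3584] tool z [ 0.5    0.159 -0.851]
[189 172  35   8 258] [205.95348837 175.45348837] [0.604 0.131 0.033]
[182 175  21  43 262] [186.95801527 201.91603053] [0.502 0.204 0.033]
[211 175  21  43 220] [225.74545455 203.50454545] [0.494 0.055 0.033]
[195 197  25  12 293] [206.96245734 202.54948805] [0.498 0.127 0.033]
```

Run:
```python
from h import *
T=capture("top");S=capture("scene");S0=np.load("S.npy",allow_pickle=True).item()
h=cv2.cvtColor(T["frame"],cv2.COLOR_RGB2HSV)
m=cv2.inRange(h,(8,70,60),(25,255,255))
for r in (190,198,206,214): 
    c=np.flatnonzero(m[r,170:250])+170; print(r,c.min(),c.max(),onz(T,c.min()-.5,r,.04)[1].round(3),onz(T,c.max()+.5,r,.04)[1].round(3))
mm=m[:,198:213].sum(1); rr=np.flatnonzero(m[182:240,196:204].mean(1)>100)+182; print("front edge x",onz(T,200,rr.max()+.5,.04).round(3))
# gate (between posts) and trigger regions vs. start
for n,X,d in [("gate up",(.63,.125,.2),6),("gate mid",(.63,.125,.12),5),("trigger",(.577,-.0245,.133),6),("grip",(.59,-.055,.145),6)]:
    u,v=proj(S,X).astype(int);sl=np.s_[v-d:v+d,u-d:u+d]
    print(n,np.abs(S["frame"][sl].astype(int)-S0["frame"][sl]).mean().round(1))
```

```text
190 187 228 0.205 0.044
198 187 228 0.205 0.044
206 186 249 0.208 -0.036
214 204 249 0.139 -0.036
front edge x [0.46  0.153 0.04 ]
gate up 23.1
gate mid 33.5
trigger 9.8
grip 6.6
```

Run:
```python
from h import *
S=capture("scene")["frame"];C=capture("scene");S0=np.load("S.npy",allow_pickle=True).item()["frame"]
q=cv2.imread("pics/q1.png")[:,:396,::-1];q=cv2.resize(q,(170,180))
for y in (.105,.125,.145):
  for z in (.08,.1,.12,.14,.16,.18,.2,.215,.225):
    u,v=proj(C,(.63,y,z)).round().astype(int)
    print(y,z,(u,v),"start",S0[v,u],"squeezed",q[v-150,u-100],"now",S[v,u])
```

```text
0.105 0.08 (np.int64(189), np.int64(230)) start [80 80 80] squeezed [133 138 138] now [90 93 89]
0.105 0.1 (np.int64(188), np.int64(226)) start [74 77 76] squeezed [200 205 208] now [83 85 85]
0.105 0.12 (np.int64(188), np.int64(222)) start [86 87 86] squeezed [203 207 209] now [94 95 94]
0.105 0.14 (np.int64(187), np.int64(217)) start [122 126 126] squeezed [189 193 194] now [177 182 182]
0.105 0.16 (np.int64(186), np.int64(213)) start [131 135 135] squeezed [87 88 88] now [162 165 168]
0.105 0.18 (np.int64(186), np.int64(208)) start [108  81  50] squeezed [86 88 89] now [121  90  57]
0.105 0.2 (np.int64(185), np.int64(204)) start [129  99  64] squeezed [142 114  85] now [143 111  72]
0.105 0.215 (np.int64(184), np.int64(200)) start [77 81 85] squeezed [89 93 99] now [84 89 93]
0.105 0.225 (np.int64(184), np.int64(198)) start [93 93 94] squeezed [107 110 109] now [100 103 102]
0.125 0.08 (np.int64(185), np.int64(234)) start [79 80 80] squeezed [135 138 138] now [89 92 92]
0.125 0.1 (np.int64(184), np.int64(230)) start [75 76 75] squeezed [205 209 210] now [85 88 85]
0.125 0.12 (np.i
[... 875 characters left out ...]
6]
0.145 0.12 (np.int64(179), np.int64(231)) start [89 89 88] squeezed [202 207 208] now [88 90 90]
0.145 0.14 (np.int64(178), np.int64(227)) start [116 118 119] squeezed [207 211 212] now [198 201 204]
0.145 0.16 (np.int64(177), np.int64(222)) start [178 181 183] squeezed [87 89 89] now [192 198 199]
0.145 0.18 (np.int64(177), np.int64(218)) start [172 178 178] squeezed [89 91 90] now [192 196 198]
0.145 0.2 (np.int64(176), np.int64(213)) start [ 98 102 103] squeezed [191 196 195] now [197 202 202]
0.145 0.215 (np.int64(175), np.int64(209)) start [71 72 70] squeezed [84 85 84] now [79 80 79]
0.145 0.225 (np.int64(175), np.int64(207)) start [89 90 90] squeezed [106 108 106] now [102 103 101]
```

The gate is shut again: its colours from z 0.08 to 0.12 match the start, and it was raised when squeezed. The tin is in the tray at tray x ≈ −0.03, the tray is in place, and the arm is clear.

```bash
python3 -c "from cell import *; print(finish_job())"
```

```text
the job is handed in; nothing more can be done
None
```

I handed the job in at about 23 s of the 51 s allowed; the cell gave no verdict, but the last camera check showed the tin in the tray, the tray centred and square under the lip, the gate shut and the arm clear.

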